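# Find the full tin by its weight and hold it up

## Task

One of the three identical tins in the wooden box is still full: find it by its weight. Take off the loose lid and lay it gently flat on the worktop, clear of the box, then heft all three tins one after another, from the robot's left to its right: raise each straight up over its compartment until it is clear of the box, pause to feel its weight, and set it gently back before the next. Finish while still holding the heaviest tin upright and motionless, its underside at least 15 cm above the worktop, with the other two standing in the box; leave the other things alone.

Things in the scene. Friction and masses are not known exactly. Their poses are not given: they have to be found in the camera images.
- tin_box: Fixed, open-topped light wooden box, 174 mm (its x) by 250 mm (its y) by 82 mm high; walls 7 mm, floor 6 mm thick (inside 160 x 236 mm). Three compartments in a row along its y, 78 mm apart, parted only by two cross strips 4 mm thick that rise 14 mm above the floor. Origin: centre of its underside, on the worktop; z up, its x points away from the robot and its y to the robot's left (give or take its yaw, up to 0.35 rad).
- slot_left (a point): Centre of the floor of the compartment on the robot's left (6 mm above the worktop); axes as tin_box.
- slot_middle (a point): The same for the middle compartment.
- slot_right (a point): The same for the compartment on the robot's right.
- lid: Loose flat light wooden lid, 0.25 kg: plate 184 mm (x) by 260 mm (y), 8 mm thick, with two 6 mm high battens under it that drop loosely inside the box's end walls. Origin: centre of the underside, level with the bottom of the battens, 14 mm below the plate's top; z up. It starts shut on the box, axes along the box's (origin 76 mm above the worktop). On its middle stands a darker wooden block handle, 16 mm thick (x), 80 mm long (y), rising 32 mm above the plate.
- lid_grip (a point): Point in the handle block of the lid where to grip it, 20 mm above the plate's top and 12 mm below the handle's top; axes as lid. Room to lay the lid down: to the robot's right of the box, lid centre 0.33 m to the right (-y) of the box's centre and 0.50 m ahead of the robot's base, turned as it was on the box.
- tin_1: One of three closed round metal tins that look exactly alike: 54 mm in diameter, 66 mm high, straight sides, rigid, fixed cover. Origin: centre of its underside; z up along its axis. One of the three is full, about 0.5 kg; the other two are nearly empty, about 0.15 kg each. Which is which changes from one start to the next and cannot be seen. Tins start upright, one in each compartment of tin_box.
- tin_2: One of three closed round metal tins that look exactly alike: 54 mm in diameter, 66 mm high, straight sides, rigid, fixed cover. Origin: centre of its underside; z up along its axis. One of the three is full, about 0.5 kg; the other two are nearly empty, about 0.15 kg each. Which is which changes from one start to the next and cannot be seen. Tins start upright, one in each compartment of tin_box.
- tin_3: One of three closed round metal tins that look exactly alike: 54 mm in diameter, 66 mm high, straight sides, rigid, fixed cover. Origin: centre of its underside; z up along its axis. One of the three is full, about 0.5 kg; the other two are nearly empty, about 0.15 kg each. Which is which changes from one start to the next and cannot be seen. Tins start upright, one in each compartment of tin_box.
- mug: White mug with dark spots and a handle, 82 x 117 x 91 mm, left of the box. A bystander: leave it where it stands. Origin: centre of its underside.
- lemon: Yellow lemon, 72 x 57 x 58 mm, on the right of the worktop. A bystander: leave it where it stands. Origin: centre of its underside.
- carton: White and green cardboard carton, 69 x 124 x 87 mm, at the back right of the box. A bystander: leave it where it stands. Origin: centre of its underside.

How it is judged (in metres and radians):
On the way, in this order (a step that is already met when the one before it is completed fails the run):
1. the lid lies flat on the worktop, clear of the box and let go (height (world z) of lid below 0.01 m and angle between lid's own z axis and vertical below 0.08 rad and horizontal distance between lid and tin_box above 0.14 m and contact force between lid and tin_box below 0.05 N and contact force between the fingers and lid below 0.05 N and linear speed of lid below 0.03 m/s), for 0.2 s.
2. the tin in the left compartment is held up above it, its underside more than 5 cm above the worktop (((height (world z) of tin_1 above 0.05 m and horizontal distance between tin_1 and slot_left below 0.038 m and contact force between tin_1 and tin_box below 0.05 N and contact force between the fingers and tin_1 above 0.5 N) or (height (world z) of tin_2 above 0.05 m and horizontal distance between tin_2 and slot_left below 0.038 m and contact force between tin_2 and tin_box below 0.05 N and contact force between the fingers and tin_2 above 0.5 N) or (height (world z) of tin_3 above 0.05 m and horizontal distance between tin_3 and slot_left below 0.038 m and contact force between tin_3 and tin_box below 0.05 N and contact force between the fingers and tin_3 above 0.5 N))), for 0.2 s.
3. then a tin is held up above the middle compartment in the same way (((height (world z) of tin_1 above 0.05 m and horizontal distance between tin_1 and slot_middle below 0.038 m and contact force between tin_1 and tin_box below 0.05 N and contact force between the fingers and tin_1 above 0.5 N) or (height (world z) of tin_2 above 0.05 m and horizontal distance between tin_2 and slot_middle below 0.038 m and contact force between tin_2 and tin_box below 0.05 N and contact force between the fingers and tin_2 above 0.5 N) or (height (world z) of tin_3 above 0.05 m and horizontal distance between tin_3 and slot_middle below 0.038 m and contact force between tin_3 and tin_box below 0.05 N and contact force between the fingers and tin_3 above 0.5 N))), for 0.2 s.
4. then a tin is held up above the right compartment in the same way (((height (world z) of tin_1 above 0.05 m and horizontal distance between tin_1 and slot_right below 0.038 m and contact force between tin_1 and tin_box below 0.05 N and contact force between the fingers and tin_1 above 0.5 N) or (height (world z) of tin_2 above 0.05 m and horizontal distance between tin_2 and slot_right below 0.038 m and contact force between tin_2 and tin_box below 0.05 N and contact force between the fingers and tin_2 above 0.5 N) or (height (world z) of tin_3 above 0.05 m and horizontal distance between tin_3 and slot_right below 0.038 m and contact force between tin_3 and tin_box below 0.05 N and contact force between the fingers and tin_3 above 0.5 N))), for 0.2 s.
At the end, for the whole second after the job is handed in: Fingers alone hold the full tin, still (under 3 cm/s), within 0.25 rad of upright, its underside over 14 cm above the worktop; the other two stand upright in the box, each weighing on it with under 3 N; the lid lies flat on the worktop, let go, off the box, centres over 14 cm apart (((height (world z) of tin_1 above 0.14 m and angle between tin_1's own z axis and vertical below 0.25 rad and linear speed of tin_1 below 0.03 m/s and angular speed of tin_1 below 0.3 rad/s and contact force between the fingers and tin_1 above 0.5 N and contact force between tin_1 and lid below 0.05 N and contact force between tin_1 and tin_box below 0.05 N and (height (world z) of tin_2 below 0.012 m and angle between tin_2's own z axis and vertical below 0.1 rad and linear speed of tin_2 below 0.03 m/s and x of tin_2 in the frame of tin_box between -0.055 and 0.055 m and y of tin_2 in the frame of tin_box between -0.1 and 0.1 m and contact force between tin_2 and tin_box below 3 N) and (height (world z) of tin_3 below 0.012 m and angle between tin_3's own z axis and vertical below 0.1 rad and linear speed of tin_3 below 0.03 m/s and x of tin_3 in the frame of tin_box between -0.055 and 0.055 m and y of tin_3 in the frame of tin_box between -0.1 and 0.1 m and contact force between tin_3 and tin_box below 3 N)) or (height (world z) of tin_2 above 0.14 m and angle between tin_2's own z axis and vertical below 0.25 rad and linear speed of tin_2 below 0.03 m/s and angular speed of tin_2 below 0.3 rad/s and contact force between the fingers and tin_2 above 0.5 N and contact force between tin_2 and lid below 0.05 N and contact force between tin_2 and tin_box below 0.05 N and (height (world z) of tin_1 below 0.012 m and angle between tin_1's own z axis and vertical below 0.1 rad and linear speed of tin_1 below 0.03 m/s and x of tin_1 in the frame of tin_box between -0.055 and 0.055 m and y of tin_1 in the frame of tin_box between -0.1 and 0.1 m and contact force between tin_1 and tin_box below 3 N) and (height (world z) of tin_3 below 0.012 m and angle between tin_3's own z axis and vertical below 0.1 rad and linear speed of tin_3 below 0.03 m/s and x of tin_3 in the frame of tin_box between -0.055 and 0.055 m and y of tin_3 in the frame of tin_box between -0.1 and 0.1 m and contact force between tin_3 and tin_box below 3 N)) or (height (world z) of tin_3 above 0.14 m and angle between tin_3's own z axis and vertical below 0.25 rad and linear speed of tin_3 below 0.03 m/s and angular speed of tin_3 below 0.3 rad/s and contact force between the fingers and tin_3 above 0.5 N and contact force between tin_3 and lid below 0.05 N and contact force between tin_3 and tin_box below 0.05 N and (height (world z) of tin_1 below 0.012 m and angle between tin_1's own z axis and vertical below 0.1 rad and linear speed of tin_1 below 0.03 m/s and x of tin_1 in the frame of tin_box between -0.055 and 0.055 m and y of tin_1 in the frame of tin_box between -0.1 and 0.1 m and contact force between tin_1 and tin_box below 3 N) and (height (world z) of tin_2 below 0.012 m and angle between tin_2's own z axis and vertical below 0.1 rad and linear speed of tin_2 below 0.03 m/s and x of tin_2 in the frame of tin_box between -0.055 and 0.055 m and y of tin_2 in the frame of tin_box between -0.1 and 0.1 m and contact force between tin_2 and tin_box below 3 N))) and height (world z) of lid below 0.01 m and angle between lid's own z axis and vertical below 0.08 rad and horizontal distance between lid and tin_box above 0.14 m and contact force between lid and tin_box below 0.05 N and contact force between the fingers and lid below 0.05 N); the arm keeps its last pose, push and grip.
It fails at once if a tin or the lid is dropped (falls free faster than 0.6 m/s, about 2 cm) ((linear speed of tin_1 above 0.6 m/s and contact force between the fingers and tin_1 below 0.05 N) or (linear speed of tin_2 above 0.6 m/s and contact force between the fingers and tin_2 below 0.05 N) or (linear speed of tin_3 above 0.6 m/s and contact force between the fingers and tin_3 below 0.05 N) or (linear speed of lid above 0.6 m/s and contact force between the fingers and lid below 0.05 N)).
It fails at once if a tin is tipped by more than 0.6 rad (angle between any of tin_1, tin_2, tin_3's own z axis and vertical above 0.6 rad).
It fails at once if the mug, the lemon or the carton is moved by more than 3 cm (distance of any of mug, lemon, carton from where it was at the start of the episode above 0.03 m).
It also fails if it takes over 72 s, if anything falls off the work surface, if the arm or the gripper's body presses on something with over 40 N, if the wrist force passes 120 N, or if a joint passes its speed limit or range.

## Robot

A 6-joint arm with a two-finger parallel gripper is mounted at the origin on a cart in front of the work surface, level with it; the furniture and walls round the work are solid. World frame = base frame: x ahead of the robot, y to its left, z up, the work surface at z = 0. Lengths are in mm, angles in rad, forces in N, time in s.
With the tool pointing down it reaches from about 400 to 925 mm from the base axis. Payload 12.5 kg.
Tool frame: the origin (TCP) lies at the centre of the arm's flange, where the gripper is bolted on; the fingertips stand 190 mm ahead of it and the grasp point (between the pads) lies 171 mm ahead of it; z points along the fingers, y is the line along which they close (so a half turn about z gives the same grasp; the last joint's range is limited). The gripper opens to 95 mm and grips with 3 to 60 N. Pads are 20 mm wide; open, the fingers measure 119 mm over their backs; the gripper's body (75 mm by 180 mm) begins 59 mm behind the grasp point.
Start: joints at [1.021, 0.491, 1.559, -0, 1.092, -0.106], TCP at [268.336, 564.465, 404.761] pointing down, gripper open.
Joint ranges: [-3.1, 3.1], [-0.84, 2.19], [0.05, 2.79], [-1.13, 4.28], [0.06, 2.93], [-2.69, 2.69]. Speed limits (rad/s): [2.22, 2.22, 2.79, 3.14, 3.14, 3.14].

## Interface

Orientations are given as [roll, pitch, yaw] about the fixed x, y, z axes, in that order (R = Rz(yaw) Ry(pitch) Rx(roll)).
In Python, from cell import env, read_camera, search_frame, cut_out gives the robot as it stands. The module is installed in compiled form; this text tells all that it offers.
- The arm moves only by the tool move_arm, never from a script. Its argument "commands" is a list of rows, each a list of 3 entries, a list of its own where there are three numbers: the shift along the world's x, y, z normalised to -1 to 1, where 1 is 0.03 m, then the turn about the world's z normalised to -1 to 1, where 1 is 0.08 rad, then the opening, from -1 (shut) to 1 (fully open), so that 0 is half open. A call has 1 to 20 rows; each row shifts and turns the commanded pose from where the row before left it; what a row does not reach is not made up. A row lasts 1/12 s, in which the tool goes at most 41.7 mm and 7.16 degrees, less where a joint would pass 70% of its speed; a pose out of reach is approached as far as the arm can. A call with a number of a shift or a turn outside -1 to 1 is refused whole. A call with a gripper value outside its range is refused whole. The fingers move at their own pace and stop on an object; the grip force is fixed at half the most. Time passes only in rows, so rows that do not move let the fingers close. It gives the time, the measured TCP pose, the force, the opening and the grip force at its end, in the units of the state.
- env.state(): the state, without advancing time (a new reading comes with each control period).
- read_camera(name): name is "scene" or "top" or "wrist"; returns a dict with "image" (400x640x3 uint8, red, green, blue), "fx", "fy", "cx", "cy" (pixels), "D" ([k1, k2, p1, p2, k3] as OpenCV has them; the pictures are not rectified), "rvec" (rotation vector, rad) and "tvec" (3), from world to camera coordinates, as OpenCV has them. Camera axes: x right, y down, z forward; pixel columns grow to the right and rows downward; lengths in mm; the calibration is good to about 2 mm. A picture is of the moment at which its call begins. There is no depth.
- env.job_done(): hands the job in; it is judged then, once.
Trained networks look in a picture, given as the dict that the camera call returned (one of the last four; its "shot" number tells which), for a name from the list of things; names that differ only in an ending like _2 or _b are one class to them, and where a whole thing is asked for, a point or a joint stands for the part that bears it (a point fixed in the world has none). Each returns a list of dicts, best first, with "confidence" (0 to 1); they miss things now and then, are a little off and sometimes report something else, mostly with a low value. They report only what shows in the picture. A call takes as long as a camera call.
- search_frame(thing, picture): "at" ([column, row] in pixels, amid what is visible of it).
- cut_out(thing, picture): "region" (400x640 bool, what is visible of it) and "at" ([column, row] in pixels, amid what is visible of it).
The state is a dict: "t": time; "joints": joint angles; "qvel": joint speeds; "tau": joint torques, N m; "eef_pos": TCP position; "tcp_rot": TCP orientation; "ft_force": force on the tool from outside, world axes, zero at the start; "moment": the same for the moment, N m; "opening": opening from 0.0 (shut) to 1.0 (fully open); "grip_force": force on a finger pad.
Only numpy, scipy, OpenCV 4.12 (cv2) and the standard library are available. Lean on these libraries where they do the work, as an engineer would, in place of code of your own. Each camera call takes 0.05 s, during which the arm holds its last target. There are 200 camera calls.

## Working session

There is one attempt and no reset: what is moved stays moved. The work goes in short steps, Python scripts to look and compute and a tool call to move; the robot and the scene stay as the last step left them, time stands still between calls to the robot, and variables do not carry over. Pictures are saved under pics/ and viewed, at most 10 in all, crops included, and the job is handed in when it is done.

Besides the shell and the picture viewer there is one more tool, called after "Call:" by a JSON object that holds its "method" and its "body". move_arm: Moves the arm, as the interface text tells. Its arguments: {"type":"object","properties":{"commands":{"type":"array","items":{"type":"array"}}},"required":["commands"]}

```bash
mkdir -p pics
python3 - <<'E'
from cell import env, read_camera, search_frame, cut_out
import cv2,numpy as np
s=env.state();print({k:np.round(v,3).tolist() for k,v in s.items()})
ims=[]
for n in("top","scene"):
    p=read_camera(n);ims.append(p["image"])
    print(n,p["fx"],p["cx"],p["cy"],p["D"],p["rvec"],p["tvec"])
    for t in("lid","tin_box","mug","lemon","carton","lid_grip"):
        print(t,[(r["at"],round(r["confidence"],2)) for r in search_frame(t,p)[:2]])
    cv2.imwrite(f"pics/{n}0.png",p["image"][...,::-1])
E
```

```text
{'t': 0.0, 'joints': [1.021, 0.492, 1.559, -0.0, 1.092, -0.106], 'qvel': [0.001, -0.001, -0.001, 0.0, 0.001, -0.0], 'tau': [-0.002, -61.265, -25.818, 0.069, 0.048, -0.0], 'eef_pos': [268.322, 564.429, 404.158], 'tcp_rot': [-3.14, -0.0, 2.698], 'ft_force': [0.668, 0.943, 0.973], 'moment': [0.013, 0.02, 0.036], 'grip_force': 0.0, 'opening': 0.997}
top 496.41521269601026 323.8126298094522 196.383546664812 [-0.05681011  0.          0.          0.          0.        ] [ 2.15212673 -1.47029654  0.45170175] [-284.19576583  488.50833425 1386.23053333]
lid [([271.0, 187.5], 0.7), ([269.7, 221.7], 0.65)]
tin_box [([270.5, 226.3], 0.71)]
mug [([201.2, 164.6], 0.66)]
lemon [([447.7, 297.2], 0.8)]
carton [([379.1, 187.2], 0.7)]
lid_grip [([267.7, 193.8], 0.89)]
scene 476.0135650743753 318.17911770683435 206.02885317981335 [0.04708836 0.         0.         0.         0.        ] [ 2.28212963 -0.25574773  0.14595242] [-582.92001116   74.5115254  1830.10796393]
lid [([303.5, 174.4], 0.89), ([368.1, 226.8], 0.56)]
tin_box [([301.2, 203.6], 0.84), ([366.6, 226.6], 0.38)]
mug [([299.2, 141.7], 0.89)]
lemon [([307.2, 315.8], 0.62)]
carton [([367.0, 225.1], 0.8)]
lid_grip [([301.8, 176.3], 0.73)]
```

View pics/top0.png

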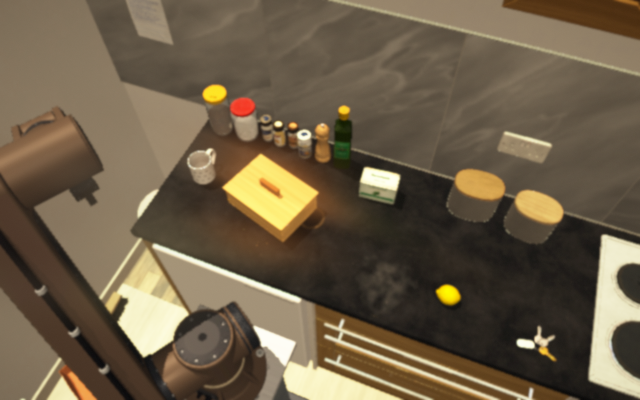

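View pics/scene0.png

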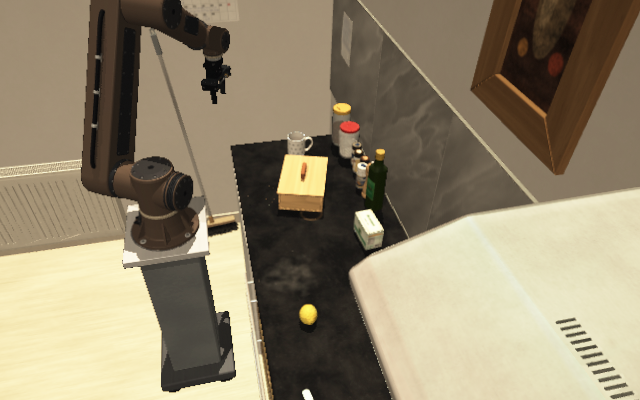

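The top view shows the lidded box around (270,195) with its handle at (270,187), the mug at (202,165), carton at (379,187) and lemon at (448,295). The scene view agrees, with the handle at (303,171). Next I fit the pose to the silhouettes.

```bash
cat > h.py <<'E'
from cell import env, read_camera, search_frame, cut_out
import cv2,numpy as np
from scipy.optimize import minimize
def proj(P,p):
    K=np.array([[p["fx"],0,p["cx"]],[0,p["fy"],p["cy"]],[0,0,1.]])
    return cv2.projectPoints(np.float64(P).reshape(-1,1,3),np.float64(p["rvec"]),np.float64(p["tvec"]),K,np.float64(p["D"]))[0].reshape(-1,2)
def ray(px,z,p):
    K=np.array([[p["fx"],0,p["cx"]],[0,p["fy"],p["cy"]],[0,0,1.]])
    u=cv2.undistortPoints(np.float64(px).reshape(1,1,2),K,np.float64(p["D"])).ravel()
    R=cv2.Rodrigues(np.float64(p["rvec"]))[0];c=-R.T@np.ravel(p["tvec"]);d=R.T@np.array([u[0],u[1],1])
    return (c+d*(z-c[2])/d[2])[:2]
def boxp(a,b,z0,z1): return np.array([[x,y,z] for x in(-a/2,a/2) for y in(-b/2,b/2) for z in(z0,z1)])
def place(P,q):
    c,s=np.cos(q[2]),np.sin(q[2]);return P@np.array([[c,s,0],[-s,c,0],[0,0,1]])+[q[0],q[1],0]
def sil(parts,q,p):
    m=np.zeros((1600,2560),np.uint8)
    for P in parts: cv2.fillConvexPoly(m,cv2.convexHull(np.round((proj(place(P,q),p)+.5)*4).astype(np.int32)),1)
    return cv2.resize(m.astype(np.float32),(640,400),interpolation=cv2.INTER_AREA)
def fit(parts,views,q0):
    f=lambda q:sum(np.abs(sil(parts,q,p)-m).sum()/m.sum() for p,m in views)
    S=np.vstack([q0,[q0[0]+25,q0[1],q0[2]],[q0[0],q0[1]+25,q0[2]],[q0[0],q0[1],q0[2]+.2]])
    r=minimize(f,q0,method="Nelder-Mead",options=dict(initial_simplex=S,xatol=.05,fatol=1e-5));return r.x,r.fun
E
cat > a.py <<'E'
from h import *
V=[]
for n in("top","scene"):
    p=read_camera(n)
    m=np.zeros((400,640),bool)
    for t in("lid","tin_box"):
        r=cut_out(t,p)
        if r: m|=r[0]["region"]; print(n,t,r[0]["confidence"],r[0]["region"].sum())
    V.append((p,m.astype(np.float32)))
    for t,z in(("lid_grip",110),("mug",45),("lemon",29),("carton",43)):
        r=search_frame(t,p)[0];print(t,ray(r["at"],z,p).round())
q0=[*ray((270,187),110,V[0][0]),0] if V[0][0]["fx"]>490 else None
parts=[boxp(184,260,82,90),boxp(174,250,0,82),boxp(16,80,90,122)]
for vs in(V,V[:1],V[1:]):
    print(fit(parts,vs,np.array(q0)))
E
python3 a.py
```

```text
top lid 0.89 3740
top tin_box 0.87 877
lid_grip [533.  97.]
mug [590. 388.]
lemon [ 436. -527.]
carton [ 423. -531.]
scene lid 0.56 1807
scene tin_box 0.59 678
lid_grip [543.  54.]
mug [599. 404.]
lemon [ 439. -532.]
carton [ 735. -216.]
(array([ 5.58565316e+02,  1.02494145e+02, -3.07986067e-01]), np.float64(0.09298793971538544))
(array([ 5.58681123e+02,  1.06026730e+02, -3.16273387e-01]), np.float64(0.028564453125))
(array([ 5.58657890e+02,  9.51958051e+01, -3.12863346e-01]), np.float64(0.03572148457169533))
```

Call:
{"method": "move_arm", "body": {"commands": [[[0.48,-0.77,0],-0.9,1],[[0.48,-0.77,0],-0.9,1],[[0.48,-0.77,0],-0.9,1],[[0.48,-0.77,0],-0.9,1],[[0.48,-0.77,0],-0.9,1],[[0.48,-0.77,0],-0.9,1],[[0.48,-0.77,0],-0.9,1],[[0.48,-0.77,0],-0.9,1],[[0.48,-0.77,0],-0.9,1],[[0.48,-0.77,0],-0.9,1],[[0.48,-0.77,0],-0.9,1],[[0.48,-0.77,0],-0.9,1],[[0.48,-0.77,0],-0.9,1],[[0.48,-0.77,0],-0.9,1],[[0.48,-0.77,0],-0.9,1],[[0.48,-0.77,0],-0.9,1],[[0.48,-0.77,0],-0.9,1],[[0.48,-0.77,0],-0.9,1],[[0.48,-0.77,0],-0.9,1],[[0,0,0],0,1]]}}

```text
t: 3.07
eef_pos: [543.8, 122.5, 404.7]
tcp_rot: [3.14, 0.0, 1.323]
ft_force: [-1.3, -0.6, -0.3]
opening: 1.001
grip_force: 0.0
```

```bash
cat > b.py <<'E'
from h import *
s=env.state();print(s["t"],np.round(s["eef_pos"],1),np.round(s["tcp_rot"],3))
p=read_camera("wrist");cv2.imwrite("pics/w1.png",p["image"][...,::-1])
R=cv2.Rodrigues(np.float64(p["rvec"]))[0];print("cam",(-R.T@np.ravel(p["tvec"])).round())
r=cut_out("lid_grip",p); 
for t in r[:2]: print("lid region",t["confidence"],t["region"].sum(),t["at"])
r2=search_frame("lid_grip",p)
for t in r2[:2]: print(t["at"],t["confidence"],ray(t["at"],110,p))
hsv=cv2.cvtColor(p["image"],cv2.COLOR_RGB2HSV)
if r:
    m=r[0]["region"].astype(np.float32)
    print(fit([boxp(184,260,82,90),boxp(16,80,90,122)],[(p,m)],np.array([558.6,102,-.312])))
E
python3 b.py
```

```text
3.0667 [543.8 122.5 404.7] [3.14  0.    1.323]
cam [564. 201. 385.]
lid region 0.76 37826 [334.2, 170.6]
[332.2, 170.0] 0.59 [566.71588541 145.13525005]
(array([ 5.57711415e+02,  1.03627906e+02, -3.11068315e-01]), np.float64(0.15069331228733063))
```

View pics/w1.png

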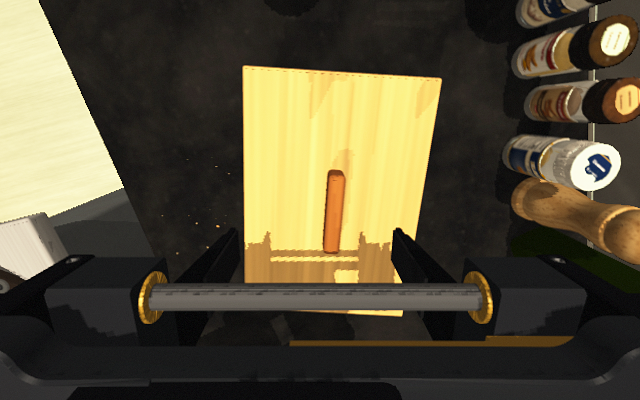

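The wrist view shows the lid's left-edge corners at (244,66) and (441,78), and the handle running from (336,170) to (331,253). The gripper hides rows below about 225, so I fit only the visible part.

```bash
cat > c.py <<'E'
from h import *
p=read_camera("wrist")
for px in((244,66),(441,78)): print(px,ray(px,90,p))
q=np.array([557.7,103.6,-.311])
print("pred corners",proj(place(np.array([[-92,130,90],[92,130,90.]]),q),p))
m=cut_out("lid_grip",p)[0]["region"].astype(np.float32)
import h
o=h.sil
def s2(*a): v=o(*a).copy(); v[220:]=0; return v
h.sil=s2; m[220:]=0
q,f=fit([boxp(184,260,82,90),boxp(16,80,90,122)],[(p,m)],q);print(q,f)
hsv=cv2.cvtColor(p["image"],cv2.COLOR_RGB2HSV)
h.sil=o
im=p["image"].astype(int); hm=((im[...,1]<0.62*im[...,0])&(im[...,0]>120)); w=np.zeros_like(hm);w[160:260,310:360]=hm[160:260,310:360]
ys,xs=np.nonzero(w);print("handle px",w.sum(),xs.min(),xs.max(),ys.min(),ys.max())
print(fit([boxp(16,80,90,122)],[(p,w.astype(np.float32))],q))
E
python3 c.py
```

```text
(244, 66) [507.65715344 257.49658595]
(441, 78) [680.43898752 204.21559174]
pred corners [[247.01231742  67.66161509]
 [446.6896669   82.35297486]]Traceback (most recent call last):
  File "c.py", line 6, in <module>
    m=cut_out("lid_grip",p)[0]["region"].astype(np.float32)
      ~~~~~~~~~~~~~~~~~~~~~^^^
IndexError: list index out of range
```

```bash
sed -i 's/^m=cut_out.*/m=None\nfor t in ("lid","lid_grip","tin_box"):\n    p=read_camera("wrist"); r=cut_out(t,p)\n    if r and m is None: m=r[0]["region"].astype(np.float32); print(t)/' c.py; python3 c.py
```

```text
(244, 66) [507.27485069 258.1548841 ]
(441, 78) [680.22383981 205.0543592 ]
pred corners [[247.62907603  68.31890438]
 [447.01689885  83.24267646]]
lid
[ 5.58431413e+02  1.02947488e+02 -3.06327527e-01] 0.008384316228330135
handle px 1253 327 348 173 257
(array([ 5.58334306e+02,  1.04059432e+02, -2.79706109e-01]), np.float64(0.30840981006622314))
```

Call:
{"method": "move_arm", "body": {"commands": [[[0.243,-0.325,0],-0.37,1],[[0.243,-0.325,0],-0.37,1],[[0,0,-0.6],0,1],[[0,0,-0.6],0,1],[[0,0,-0.6],0,1],[[0,0,-0.6],0,1],[[0,0,-0.6],0,1],[[0,0,-0.6],0,1],[[0,0,0],0,1],[[0,0,0],0,1]]}}

```text
t: 4.5
eef_pos: [557.1, 105.3, 296.3]
tcp_rot: [-3.14, 0.001, 1.269]
ft_force: [0.3, 0.4, 0.9]
opening: 0.999
grip_force: 0.0
```

Call:
{"method": "move_arm", "body": {"commands": [[[0.04,-0.07,-0.2],-0.05,1],[[0,0,-0.2],0,1],[[0,0,0],0,1],[[0,0,0],0,-1],[[0,0,0],0,-1],[[0,0,0],0,-1],[[0,0,0],0,-1],[[0,0,0],0,-1],[[0,0,0],0,-1],[[0,0,0],0,-1],[[0,0,0],0,-1],[[0,0,0],0,-1],[[0,0,0],0,-1]]}}

```text
t: 5.58
eef_pos: [557.7, 104.0, 284.7]
tcp_rot: [3.142, 0.0, 1.267]
ft_force: [-0.0, 0.1, 0.2]
opening: 0.354
grip_force: 0.0
```

Call:
{"method": "move_arm", "body": {"commands": [[[0,0,0],0,-1],[[0,0,0],0,-1],[[0,0,0],0,-1],[[0,0,0],0,-1],[[0,0,0],0,-1],[[0,0,0],0,-1],[[0,0,0],0,-1],[[0,0,0],0,-1]]}}

```text
t: 6.25
eef_pos: [557.7, 104.0, 284.8]
tcp_rot: [3.141, -0.0, 1.267]
ft_force: [0.2, 0.2, -1.2]
opening: 0.165
grip_force: 30.0
```

Call:
{"method": "move_arm", "body": {"commands": [[[0,0,0.2],0,-1],[[0,0,0.3],0,-1],[[0,0,0.4],0,-1],[[0,0,0.5],0,-1],[[0,0,0.5],0,-1],[[0,0,0.4],0,-1],[[0,0,0.2],0,-1],[[0,0,0],0,-1]]}}

```text
t: 6.92
eef_pos: [557.7, 104.0, 361.5]
tcp_rot: [3.139, -0.001, 1.267]
ft_force: [-0.1, -0.3, -2.8]
opening: 0.167
grip_force: 30.0
```

Call:
{"method": "move_arm", "body": {"commands": [[[-0.06,-0.3,0],0,-1],[[-0.12,-0.6,0],0,-1],[[-0.12,-0.7,0],0,-1],[[-0.12,-0.7,0],0,-1],[[-0.12,-0.7,0],0,-1],[[-0.12,-0.7,0],0,-1],[[-0.12,-0.7,0],0,-1],[[-0.12,-0.7,0],0,-1],[[-0.12,-0.7,0],0,-1],[[-0.12,-0.7,0],0,-1],[[-0.12,-0.7,0],0,-1],[[-0.12,-0.7,0],0,-1],[[-0.12,-0.7,0],0,-1],[[-0.12,-0.7,0],0,-1],[[-0.12,-0.7,0],0,-1],[[-0.12,-0.6,0],0,-1],[[-0.06,-0.4,0],0,-1],[[0,0,0],0,-1],[[0,0,0],0,-1]]}}

```text
t: 8.5
eef_pos: [499.8, -226.4, 359.2]
tcp_rot: [-3.141, -0.0, 1.265]
ft_force: [-0.5, 0.2, -2.5]
opening: 0.166
grip_force: 30.0
```

Call:
{"method": "move_arm", "body": {"commands": [[[0,0,-0.3],0,-1],[[0,0,-0.6],0,-1],[[0,0,-0.7],0,-1],[[0,0,-0.7],0,-1],[[0,0,-0.7],0,-1],[[0,0,-0.7],0,-1],[[0,0,-0.5],0,-1],[[0,0,-0.3],0,-1],[[0,0,-0.2],0,-1],[[0,0,-0.1],0,-1],[[0,0,0],0,-1],[[0,0,0],0,-1]]}}

```text
t: 9.5
eef_pos: [500.3, -226.0, 216.3]
tcp_rot: [3.141, 0.0, 1.267]
ft_force: [0.7, -0.6, -3.3]
opening: 0.165
grip_force: 30.0
```

Call:
{"method": "move_arm", "body": {"commands": [[[0,0,-0.04],0,-1],[[0,0,-0.04],0,-1],[[0,0,-0.04],0,-1],[[0,0,-0.02],0,-1],[[0,0,0],0,-1],[[0,0,0],0,-1]]}}

```text
t: 10.0
eef_pos: [500.1, -226.1, 211.6]
tcp_rot: [3.141, 0.0, 1.267]
ft_force: [0.1, -1.0, -2.4]
opening: 0.168
grip_force: 30.0
```

Call:
{"method": "move_arm", "body": {"commands": [[[0,0,-0.04],0,-1],[[0,0,-0.04],0,-1],[[0,0,-0.02],0,-1],[[0,0,0],0,-1],[[0,0,0],0,-1]]}}

```text
t: 10.42
eef_pos: [500.1, -226.0, 208.7]
tcp_rot: [3.142, 0.0, 1.267]
ft_force: [-1.3, 0.4, 1.8]
opening: 0.165
grip_force: 30.0
```

Call:
{"method": "move_arm", "body": {"commands": [[[0,0,0],0,1],[[0,0,0],0,1],[[0,0,0],0,1],[[0,0,0],0,1],[[0,0,0],0,1],[[0,0,0],0,1],[[0,0,0],0,1],[[0,0,0],0,1],[[0,0,0.3],0,1],[[0,0,0.6],0,1],[[0,0,0.8],0,1],[[0,0,0.9],0,1],[[0,0,0.9],0,1],[[0,0,0.9],0,1],[[0,0,0.9],0,1],[[0,0,0.8],0,1],[[0,0,0.4],0,1]]}}

```text
t: 11.83
eef_pos: [499.9, -225.9, 407.3]
tcp_rot: [3.138, 0.001, 1.267]
ft_force: [-0.8, 0.4, -0.3]
opening: 1.003
grip_force: 0.0
```

Call:
{"method": "move_arm", "body": {"commands": [[[0.06,0.5,0],0,1],[[0.12,0.8,0],0,1],[[0.12,0.8,0],0,1],[[0.12,0.8,0],0,1],[[0.12,0.8,0],0,1],[[0.12,0.8,0],0,1],[[0.12,0.8,0],0,1],[[0.12,0.8,0],0,1],[[0.12,0.8,0],0,1],[[0.12,0.8,0],0,1],[[0.06,0.5,0],0,1],[[0,0,0],0,1],[[0,0,0],0,1]]}}

```text
t: 12.92
eef_pos: [535.9, 20.4, 404.1]
tcp_rot: [3.141, 0.0, 1.268]
ft_force: [0.8, -0.5, -0.4]
opening: 1.002
grip_force: 0.0
```

```bash
cat > d.py <<'E'
from h import *
import sys
s=env.state();print(s["t"],np.round(s["eef_pos"],1),np.round(s["tcp_rot"],3))
q=np.array([558.4,103,-.307])
print("slots",place(np.array([[0,78,6],[0,0,6],[0,-78,6.]]),q).round(1).tolist())
for k in range(2):
    p=read_camera("wrist")
    for t in cut_out("tin_1",p)[:4]:
        m=t["region"]
        if t["confidence"]<.3: continue
        # cylinder silhouette fit: hull of top/bottom rings
        a=np.linspace(0,2*np.pi,36)[:-1]
        P=np.vstack([np.c_[27*np.cos(a),27*np.sin(a),0*a+z] for z in(6,72)])
        c,f=fit([P],[(p,m.astype(np.float32))],np.array([*ray(t["at"],70,p),0]))
        print(round(t["confidence"],2),t["at"],m.sum(),"ray",ray(t["at"],70,p).round(1),"fit",c[:2].round(1),round(f,3))
cv2.imwrite(f"pics/{sys.argv[1]}.png",p["image"][...,::-1])
E
python3 d.py w2
```

```text
12.9167 [535.9  20.4 404.1] [3.141 0.    1.268]
slots [[582.0, 177.4, 6.0], [558.4, 103.0, 6.0], [534.8, 28.6, 6.0]]
0.76 [311.4, 105.9] 2361 ray [558.2 103. ] fit [555.5 104.4] 0.028
0.68 [307.1, 24.9] 2816 ray [576.3 173. ] fit [578.7 180.9] 0.018
0.59 [338.6, 313.0] 6783 ray [ 516.  -141.1] fit [ 527.  -156.4] 0.949
0.55 [309.0, 174.3] 2095 ray [534.5  36.9] fit [535.6  33.7] 0.058
0.97 [312.0, 172.2] 2043 ray [538.3  37.1] fit [535.8  33.2] 0.084
0.88 [308.9, 106.7] 2357 ray [555.7 101.9] fit [555.5 104.5] 0.031
0.67 [305.6, 23.9] 2754 ray [575.5 173. ] fit [578.8 181.1] 0.019
```

View pics/w2.png

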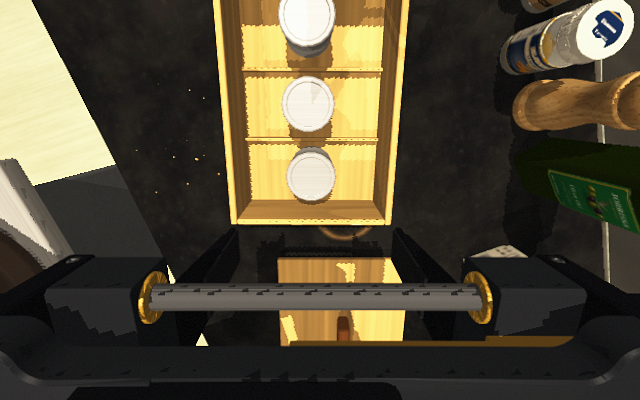

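The wrist view shows three tins, at (307,20), (308,104) and (311,175), each standing in its compartment. The fits lie close to the slot positions, so I heft the left one first.

Call:
{"method": "move_arm", "body": {"commands": [[[0.1,0.4,0],0,1],[[0.2,0.75,0],0,1],[[0.2,0.75,0],0,1],[[0.2,0.75,0],0,1],[[0.2,0.75,0],0,1],[[0.2,0.75,0],0,1],[[0.2,0.75,0],0,1],[[0.12,0.44,0],0,1],[[0,0,-0.5],0,1],[[0,0,-0.8],0,1],[[0,0,-0.9],0,1],[[0,0,-0.9],0,1],[[0,0,-0.8],0,1],[[0,0,-0.5],0,1],[[0,0,0],0,1],[[0,0,0],0,1]]}}

```text
t: 14.45
eef_pos: [578.9, 180.1, 271.3]
tcp_rot: [-3.141, 0.001, 1.266]
ft_force: [-0.2, 0.4, -0.4]
opening: 0.996
grip_force: 0.0
```

Call:
{"method": "move_arm", "body": {"commands": [[[0,0,-0.5],0,1],[[0,0,-0.6],0,1],[[0,0,-0.5],0,1],[[0,0,-0.23],0,1],[[0,0,0],0,1],[[0,0,0],0,-1],[[0,0,0],0,-1],[[0,0,0],0,-1],[[0,0,0],0,-1],[[0,0,0],0,-1],[[0,0,0],0,-1],[[0,0,0],0,-1],[[0,0,0],0,-1],[[0,0,0],0,-1],[[0,0,0],0,-1],[[0,0,0],0,-1]]}}

```text
t: 15.78
eef_pos: [578.7, 180.2, 216.8]
tcp_rot: [3.141, -0.0, 1.267]
ft_force: [-0.4, -0.4, 4.2]
opening: 0.564
grip_force: 30.0
```

Call:
{"method": "move_arm", "body": {"commands": [[[0,0,0.2],0,-1],[[0,0,0.4],0,-1],[[0,0,0.6],0,-1],[[0,0,0.7],0,-1],[[0,0,0.6],0,-1],[[0,0,0.4],0,-1],[[0,0,0.2],0,-1],[[0,0,0],0,-1],[[0,0,0],0,-1],[[0,0,0],0,-1]]}}

```text
t: 16.62
eef_pos: [578.6, 180.1, 308.7]
tcp_rot: [-3.14, 0.001, 1.267]
ft_force: [-0.2, 0.5, -1.4]
opening: 0.563
grip_force: 30.0
```

Call:
{"method": "move_arm", "body": {"commands": [[[0,0,0],0,-1]]}}

```text
t: 16.7
eef_pos: [578.6, 180.1, 308.6]
tcp_rot: [-3.14, 0.001, 1.267]
ft_force: [0.5, 0.3, -1.8]
opening: 0.565
grip_force: 30.0
```

Call:
{"method": "move_arm", "body": {"commands": [[[0,0,0],0,-1]]}}

```text
t: 16.78
eef_pos: [578.7, 180.1, 308.8]
tcp_rot: [-3.14, 0.001, 1.267]
ft_force: [-0.6, -0.1, -1.5]
opening: 0.565
grip_force: 30.0
```

Call:
{"method": "move_arm", "body": {"commands": [[[0,0,0],0,-1]]}}

```text
t: 16.87
eef_pos: [578.7, 180.2, 309.0]
tcp_rot: [-3.141, 0.001, 1.267]
ft_force: [-0.5, -0.1, -2.0]
opening: 0.565
grip_force: 30.0
```

About 1.5 N, so the left tin is nearly empty. I set it back.

Call:
{"method": "move_arm", "body": {"commands": [[[0,0,-0.3],0,-1],[[0,0,-0.6],0,-1],[[0,0,-0.7],0,-1],[[0,0,-0.6],0,-1],[[0,0,-0.4],0,-1],[[0,0,-0.2],0,-1],[[0,0,-0.1],0,-1],[[0,0,-0.06],0,-1],[[0,0,-0.04],0,-1],[[0,0,-0.04],0,-1],[[0,0,-0.02],0,-1],[[0,0,0],0,-1],[[0,0,0],0,-1]]}}

```text
t: 17.95
eef_pos: [578.7, 180.2, 218.2]
tcp_rot: [3.141, -0.0, 1.267]
ft_force: [-0.1, -0.7, -1.7]
opening: 0.565
grip_force: 30.0
```

Call:
{"method": "move_arm", "body": {"commands": [[[0,0,-0.03],0,-1],[[0,0,-0.02],0,-1],[[0,0,0],0,-1],[[0,0,0],0,-1]]}}

```text
t: 18.28
eef_pos: [578.8, 180.2, 216.8]
tcp_rot: [3.141, -0.0, 1.267]
ft_force: [-1.2, 0.1, 5.3]
opening: 0.566
grip_force: 30.0
```

Call:
{"method": "move_arm", "body": {"commands": [[[0,0,0],0,1],[[0,0,0],0,1],[[0,0,0],0,1],[[0,0,0],0,1],[[0,0,0],0,1],[[0,0,0],0,1],[[0,0,0],0,1],[[0,0,0],0,1],[[0,0,0.4],0,1],[[0,0,0.7],0,1],[[0,0,0.7],0,1],[[0,0,0.4],0,1],[[0,0,0],0,1]]}}

```text
t: 19.37
eef_pos: [579.0, 180.3, 285.4]
tcp_rot: [3.137, -0.002, 1.267]
ft_force: [0.9, 0.4, 0.6]
opening: 1.0
grip_force: 0.0
```

Call:
{"method": "move_arm", "body": {"commands": [[[-0.2,-0.6,0],0,1],[[-0.2,-0.7,0],0,1],[[-0.2,-0.7,0],0,1],[[-0.17,-0.52,0],0,1],[[0,0,0],0,1],[[0,0,-0.4],0,1],[[0,0,-0.6],0,1],[[0,0,-0.6],0,1],[[0,0,-0.4],0,1],[[0,0,-0.2],0,1],[[0,0,0],0,1],[[0,0,0],0,1]]}}

```text
t: 20.37
eef_pos: [555.8, 104.9, 216.3]
tcp_rot: [-3.141, 0.0, 1.267]
ft_force: [0.8, 0.2, -0.3]
opening: 1.0
grip_force: 0.0
```

Call:
{"method": "move_arm", "body": {"commands": [[[0,0,0],0,-1],[[0,0,0],0,-1],[[0,0,0],0,-1],[[0,0,0],0,-1],[[0,0,0],0,-1],[[0,0,0],0,-1],[[0,0,0],0,-1],[[0,0,0],0,-1],[[0,0,0],0,-1],[[0,0,0],0,-1],[[0,0,0],0,-1]]}}

```text
t: 21.28
eef_pos: [555.5, 104.6, 216.4]
tcp_rot: [-3.142, 0.0, 1.267]
ft_force: [-1.3, -0.7, 3.1]
opening: 0.564
grip_force: 30.0
```

Call:
{"method": "move_arm", "body": {"commands": [[[0,0,0.2],0,-1],[[0,0,0.4],0,-1],[[0,0,0.6],0,-1],[[0,0,0.7],0,-1],[[0,0,0.6],0,-1],[[0,0,0.4],0,-1],[[0,0,0.2],0,-1],[[0,0,0],0,-1],[[0,0,0],0,-1],[[0,0,0],0,-1]]}}

```text
t: 22.12
eef_pos: [555.4, 104.5, 308.3]
tcp_rot: [-3.14, 0.001, 1.267]
ft_force: [-0.3, 0.2, -5.2]
opening: 0.562
grip_force: 30.0
```

Call:
{"method": "move_arm", "body": {"commands": [[[0,0,0],0,-1]]}}

```text
t: 22.2
eef_pos: [555.5, 104.5, 308.3]
tcp_rot: [-3.14, 0.001, 1.267]
ft_force: [-0.2, -0.3, -6.1]
opening: 0.566
grip_force: 30.0
```

Call:
{"method": "move_arm", "body": {"commands": [[[0,0,0],0,-1]]}}

```text
t: 22.28
eef_pos: [555.6, 104.5, 308.6]
tcp_rot: [-3.14, 0.0, 1.267]
ft_force: [-0.3, 0.2, -5.9]
opening: 0.563
grip_force: 30.0
```

The middle tin reads about 5.7 N, so it is the full one. I set it back and still heft the right one.

Call:
{"method": "move_arm", "body": {"commands": [[[0,0,-0.3],0,-1],[[0,0,-0.6],0,-1],[[0,0,-0.7],0,-1],[[0,0,-0.6],0,-1],[[0,0,-0.4],0,-1],[[0,0,-0.2],0,-1],[[0,0,-0.1],0,-1],[[0,0,-0.06],0,-1],[[0,0,-0.04],0,-1],[[0,0,-0.04],0,-1],[[0,0,-0.03],0,-1],[[0,0,-0.02],0,-1],[[0,0,0],0,-1],[[0,0,0],0,-1]]}}

```text
t: 23.45
eef_pos: [555.6, 104.6, 216.9]
tcp_rot: [3.141, -0.0, 1.267]
ft_force: [0.2, 0.3, -6.2]
opening: 0.564
grip_force: 30.0
```

Call:
{"method": "move_arm", "body": {"commands": [[[0,0,-0.02],0,-1],[[0,0,-0.01],0,-1],[[0,0,0],0,-1],[[0,0,0],0,-1]]}}

```text
t: 23.78
eef_pos: [555.6, 104.6, 216.4]
tcp_rot: [3.141, -0.0, 1.267]
ft_force: [-2.9, -1.5, 5.6]
opening: 0.563
grip_force: 30.0
```

Call:
{"method": "move_arm", "body": {"commands": [[[0,0,0],0,1],[[0,0,0],0,1],[[0,0,0],0,1],[[0,0,0],0,1],[[0,0,0],0,1],[[0,0,0],0,1],[[0,0,0],0,1],[[0,0,0],0,1],[[0,0,0.4],0,1],[[0,0,0.7],0,1],[[0,0,0.7],0,1],[[0,0,0.4],0,1],[[0,0,0],0,1]]}}

```text
t: 24.87
eef_pos: [555.9, 104.6, 284.1]
tcp_rot: [3.138, -0.001, 1.267]
ft_force: [1.1, -0.2, 1.2]
opening: 0.998
grip_force: 0.0
```

Call:
{"method": "move_arm", "body": {"commands": [[[-0.16,-0.55,0],0,1],[[-0.17,-0.65,0],0,1],[[-0.17,-0.65,0],0,1],[[-0.16,-0.53,0],0,1],[[0,0,0],0,1],[[0,0,-0.4],0,1],[[0,0,-0.6],0,1],[[0,0,-0.6],0,1],[[0,0,-0.4],0,1],[[0,0,-0.2],0,1],[[0,0,0],0,1],[[0,0,0],0,1]]}}

```text
t: 25.87
eef_pos: [535.9, 33.5, 215.6]
tcp_rot: [-3.141, 0.0, 1.267]
ft_force: [-0.2, 0.4, -0.0]
opening: 1.0
grip_force: 0.0
```

Call:
{"method": "move_arm", "body": {"commands": [[[0,0,0],0,-1],[[0,0,0],0,-1],[[0,0,0],0,-1],[[0,0,0],0,-1],[[0,0,0],0,-1],[[0,0,0],0,-1],[[0,0,0],0,-1],[[0,0,0],0,-1],[[0,0,0],0,-1],[[0,0,0],0,-1],[[0,0,0],0,-1]]}}

```text
t: 26.78
eef_pos: [535.8, 33.1, 215.9]
tcp_rot: [3.141, -0.0, 1.267]
ft_force: [-0.3, 0.2, 2.2]
opening: 0.567
grip_force: 30.0
```

Call:
{"method": "move_arm", "body": {"commands": [[[0,0,0.2],0,-1],[[0,0,0.4],0,-1],[[0,0,0.6],0,-1],[[0,0,0.7],0,-1],[[0,0,0.6],0,-1],[[0,0,0.4],0,-1],[[0,0,0.2],0,-1],[[0,0,0],0,-1],[[0,0,0],0,-1],[[0,0,0],0,-1]]}}

```text
t: 27.62
eef_pos: [535.7, 33.2, 308.0]
tcp_rot: [-3.14, 0.0, 1.267]
ft_force: [0.4, -0.1, -0.7]
opening: 0.565
grip_force: 30.0
```

Call:
{"method": "move_arm", "body": {"commands": [[[0,0,0],0,-1],[[0,0,0],0,-1]]}}

```text
t: 27.78
eef_pos: [535.8, 33.2, 308.0]
tcp_rot: [-3.14, 0.0, 1.267]
ft_force: [0.5, -0.6, -2.1]
opening: 0.562
grip_force: 30.0
```

Call:
{"method": "move_arm", "body": {"commands": [[[0,0,-0.3],0,-1],[[0,0,-0.6],0,-1],[[0,0,-0.7],0,-1],[[0,0,-0.6],0,-1],[[0,0,-0.4],0,-1],[[0,0,-0.2],0,-1],[[0,0,-0.1],0,-1],[[0,0,-0.06],0,-1],[[0,0,-0.04],0,-1],[[0,0,-0.04],0,-1],[[0,0,-0.03],0,-1],[[0,0,-0.01],0,-1],[[0,0,0],0,-1],[[0,0,0],0,-1]]}}

```text
t: 28.95
eef_pos: [535.8, 33.2, 216.6]
tcp_rot: [3.141, -0.0, 1.267]
ft_force: [-0.7, -0.1, -1.4]
opening: 0.564
grip_force: 30.0
```

Call:
{"method": "move_arm", "body": {"commands": [[[0,0,-0.02],0,-1],[[0,0,-0.01],0,-1],[[0,0,0],0,-1],[[0,0,0],0,-1]]}}

```text
t: 29.28
eef_pos: [535.8, 33.2, 215.9]
tcp_rot: [3.141, -0.0, 1.267]
ft_force: [-1.1, -0.3, 5.3]
opening: 0.566
grip_force: 30.0
```

Call:
{"method": "move_arm", "body": {"commands": [[[0,0,0],0,1],[[0,0,0],0,1],[[0,0,0],0,1],[[0,0,0],0,1],[[0,0,0],0,1],[[0,0,0],0,1],[[0,0,0],0,1],[[0,0,0],0,1],[[0,0,0.4],0,1],[[0,0,0.7],0,1],[[0,0,0.7],0,1],[[0,0,0.4],0,1],[[0,0,0],0,1]]}}

```text
t: 30.37
eef_pos: [536.1, 33.2, 283.7]
tcp_rot: [3.138, -0.001, 1.267]
ft_force: [-0.7, 0.2, 0.5]
opening: 0.996
grip_force: 0.0
```

Call:
{"method": "move_arm", "body": {"commands": [[[0.16,0.55,0],0,1],[[0.17,0.65,0],0,1],[[0.17,0.65,0],0,1],[[0.16,0.53,0],0,1],[[0,0,0],0,1],[[0,0,-0.4],0,1],[[0,0,-0.6],0,1],[[0,0,-0.6],0,1],[[0,0,-0.4],0,1],[[0,0,-0.2],0,1],[[0,0,0],0,1],[[0,0,0],0,1]]}}

```text
t: 31.37
eef_pos: [555.6, 104.2, 215.3]
tcp_rot: [-3.141, 0.0, 1.266]
ft_force: [-0.1, 0.0, -0.1]
opening: 0.999
grip_force: 0.0
```

Call:
{"method": "move_arm", "body": {"commands": [[[0,0,0],0,-1],[[0,0,0],0,-1],[[0,0,0],0,-1],[[0,0,0],0,-1],[[0,0,0],0,-1],[[0,0,0],0,-1],[[0,0,0],0,-1],[[0,0,0],0,-1],[[0,0,0],0,-1],[[0,0,0],0,-1],[[0,0,0],0,-1]]}}

```text
t: 32.28
eef_pos: [555.7, 104.6, 215.6]
tcp_rot: [3.141, -0.0, 1.267]
ft_force: [0.6, -0.3, 2.9]
opening: 0.565
grip_force: 30.0
```

Lift so the underside is at about 185 mm (+180 mm).

Call:
{"method": "move_arm", "body": {"commands": [[[0,0,0.2],0,-1],[[0,0,0.4],0,-1],[[0,0,0.6],0,-1],[[0,0,0.7],0,-1],[[0,0,0.7],0,-1],[[0,0,0.7],0,-1],[[0,0,0.7],0,-1],[[0,0,0.7],0,-1],[[0,0,0.6],0,-1],[[0,0,0.4],0,-1],[[0,0,0.2],0,-1],[[0,0,0.1],0,-1],[[0,0,0],0,-1],[[0,0,0],0,-1],[[0,0,0],0,-1],[[0,0,0],0,-1],[[0,0,0],0,-1]]}}

```text
t: 33.7
eef_pos: [555.7, 104.6, 394.9]
tcp_rot: [-3.141, 0.0, 1.267]
ft_force: [-0.2, 0.7, -5.4]
opening: 0.566
grip_force: 30.0
```

Run:
```python
from h import *
s=env.state();print(s["t"],s["ft_force"],s["qvel"])
p=read_camera("top");cv2.imwrite("pics/end.png",cv2.resize(p["image"][100:300,150:470,::-1],(800,500)))
```

```text
33.7 [-0.24119411  0.74481652 -5.36716055] [-0.00088807 -0.00224112 -0.00146199 -0.00168428  0.00119104  0.00224004]
```

View pics/end.png

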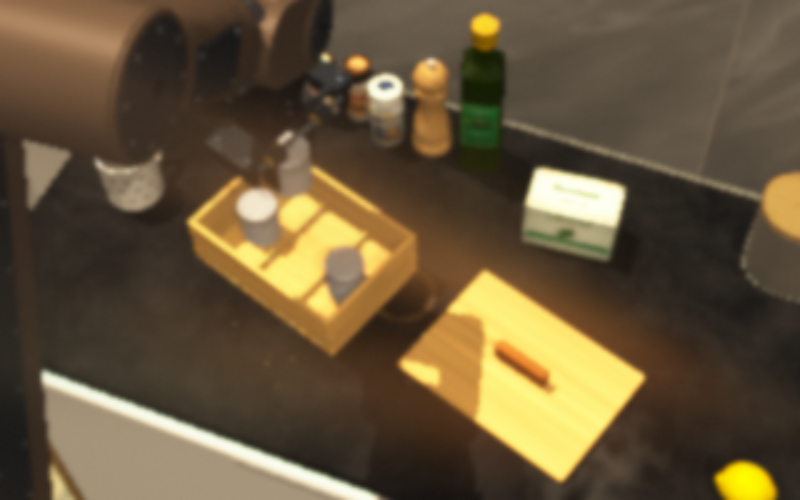

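The final view shows the held tin at (293,165) and two tins standing in the box, at (258,215) and (344,270). The lid lies flat at (520,370), and the mug, carton and lemon show no sign of having moved. Handing in.

```bash
python3 -c "from cell import env;print(env.job_done())"
```

```text
the job is handed in; nothing more can be done
None
```

I handed the job in with the full tin (from the middle compartment, about 5.5 N against about 1.5 N for the others) held still about 18 cm up, the other two standing in the box and the lid flat on the worktop; no verdict came back.

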